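Swap the jar at the back of the pantry rack

TASK

Put the small square tin from the chopping board in the place of the squat jar at the back of the wooden rack: first lift both tall canisters that stand in the way over onto the steel tray, then move the jar onto the chopping board and stand the tin on the spot where the jar was, and last put each canister back where it stood. Set everything down upright without dropping or tipping it, and leave the two little spice bottles in the rack's back corners where they are.

Things in the scene. Friction and masses are not known exactly. Their poses are not given: they have to be found in the camera images.
- rack: Fixed shallow wooden rack, 200 (x) x 220 (y) x 26 mm high, walls and floor 8 mm thick: things stand 8 mm above its origin. Origin: centre of its underside; x to its back (away from the robot), y to its left. Cork discs flush with the floor mark its places: back spot at x +40, y 0 mm (68 mm across, under the jar), front spots at x -20, y +45 and -45 mm (76 mm across, under the canisters).
- tray: Fixed empty steel tray, 250 (x) x 140 (y) x 16 mm, walls and floor 4 mm thick (things stand 4 mm above its origin): the side area for the canisters, with room for both side by side along its length. To the left or to the right of the rack. Origin: centre of its underside; x along its length.
- board: Fixed flat light wooden chopping board, 250 (x) x 140 (y) x 18 mm thick, on the other side of the rack; the tin stands on it, within 60 mm of its middle along its length; the longer free part beside it is for the jar. Origin: centre of its underside; x along its length.
- round_canister: Tall round clear canister with red-brown contents and a wooden lid, loose; body 56 mm across up to 132 mm, lid 52 mm across, 160 mm high in all, about 0.4 kg. In one of the two front places of the rack. Origin: centre of its underside; z up its axis.
- square_canister: Tall square clear canister of pasta with a white lid, loose; body 56 x 56 mm up to 134 mm, lid 53 x 53 mm, 160 mm high in all, about 0.4 kg. In the other front place of the rack. Origin: centre of its underside; x and y square to its sides, z up.
- jar: Squat round amber jar with a steel lid, loose; 48 mm across up to 46 mm, lid 45 mm across, 62 mm high in all, about 0.16 kg. On the back spot of the rack, behind and between the canisters. Origin: centre of its underside; z up.
- tin: Small square grey metal tin, loose; 46 x 46 mm, 68 mm high (its top 12 mm a lid 44.5 mm wide), about 0.14 kg. On the chopping board. Origin: centre of its underside; x and y square to its sides, z up.
- shaker: Little round spice bottle with a steel cap, 39 mm across, 84 mm high, loose, in one back corner of the rack (about x +60, 78 mm to the side in the rack's axes): to be left alone. Origin: centre of its underside.
- spice: Little square spice bottle with a black cap, 34 x 34 mm, 82 mm high, loose, in the other back corner of the rack: to be left alone. Origin: centre of its underside.
Not all that is in view belongs to the job. Leave any blue or yellow look-alike of the tin alone.

How it is judged:
On the way, in this order (a step that is already met when the one before it is completed fails the run):
1. both canisters stand released on the tray, the jar still in its place (within 30 mm) (x of round_canister in the frame of tray between -0.115 and 0.115 m and y of round_canister in the frame of tray between -0.06 and 0.06 m and z of round_canister in the frame of tray between -0.002 and 0.012 m and x of square_canister in the frame of tray between -0.115 and 0.115 m and y of square_canister in the frame of tray between -0.06 and 0.06 m and z of square_canister in the frame of tray between -0.002 and 0.012 m and contact force between the fingers and round_canister below 0.1 N and linear speed of each of round_canister, square_canister below 0.03 m/s and angle between each of round_canister, square_canister's own z axis and vertical below 0.15 rad and contact force between the fingers and square_canister below 0.1 N and distance of jar from where it was at the start of the episode below 0.03 m), for 0.2 s.
2. the jar stands released on the board, both canisters still on the tray (x of jar in the frame of board between -0.115 and 0.115 m and y of jar in the frame of board between -0.06 and 0.06 m and z of jar in the frame of board between 0.012 and 0.025 m and contact force between the fingers and jar below 0.1 N and linear speed of jar below 0.03 m/s and angle between jar's own z axis and vertical below 0.15 rad and x of round_canister in the frame of tray between -0.115 and 0.115 m and y of round_canister in the frame of tray between -0.06 and 0.06 m and z of round_canister in the frame of tray between -0.002 and 0.012 m and x of square_canister in the frame of tray between -0.115 and 0.115 m and y of square_canister in the frame of tray between -0.06 and 0.06 m and z of square_canister in the frame of tray between -0.002 and 0.012 m), for 0.2 s.
3. the tin stands released on the rack's back spot (within 15 mm along each of the rack's axes), the jar on the board, both canisters still on the tray (x of tin in the frame of rack between 0.025 and 0.055 m and y of tin in the frame of rack between -0.015 and 0.015 m and z of tin in the frame of rack below 0.014 m and contact force between the fingers and tin below 0.1 N and linear speed of tin below 0.03 m/s and angle between tin's own z axis and vertical below 0.15 rad and x of jar in the frame of board between -0.115 and 0.115 m and y of jar in the frame of board between -0.06 and 0.06 m and z of jar in the frame of board between 0.012 and 0.025 m and x of round_canister in the frame of tray between -0.115 and 0.115 m and y of round_canister in the frame of tray between -0.06 and 0.06 m and z of round_canister in the frame of tray between -0.002 and 0.012 m and x of square_canister in the frame of tray between -0.115 and 0.115 m and y of square_canister in the frame of tray between -0.06 and 0.06 m and z of square_canister in the frame of tray between -0.002 and 0.012 m), for 0.2 s.
At the end, for the whole second after the job is handed in: Each canister within 15 mm of where it stood, the tin within 15 mm (along each rack axis) of the rack's back spot, the jar on the board with its centre 10 mm inside the edge, all four upright (0.15 rad), released and at rest, both spice bottles within 25 mm of their start (distance of each of round_canister, square_canister from where it was at the start of the episode below 0.015 m and x of tin in the frame of rack between 0.025 and 0.055 m and y of tin in the frame of rack between -0.015 and 0.015 m and z of tin in the frame of rack below 0.014 m and x of jar in the frame of board between -0.115 and 0.115 m and y of jar in the frame of board between -0.06 and 0.06 m and z of jar in the frame of board between 0.012 and 0.025 m and contact force between the fingers and round_canister below 0.1 N and linear speed of each of round_canister, square_canister, jar, tin below 0.03 m/s and angle between each of round_canister, square_canister, jar, tin's own z axis and vertical below 0.15 rad and contact force between the fingers and square_canister below 0.1 N and contact force between the fingers and jar below 0.1 N and contact force between the fingers and tin below 0.1 N and distance of each of shaker, spice from where it was at the start of the episode below 0.025 m); the robot touches nothing.
It fails at once if a spice bottle in the rack is shifted more than 25 mm or tipped over (distance of any of shaker, spice from where it was at the start of the episode above 0.025 m or angle between any of shaker, spice's own z axis and vertical above 0.6 rad).
It fails at once if a canister, the jar or the tin is tipped more than 0.8 rad (angle between any of round_canister, square_canister, jar, tin's own z axis and vertical above 0.8 rad).
It fails at once if a canister, the jar or the tin is dropped (falls free of the fingers faster than 0.6 m/s, about 18 mm) ((linear speed of round_canister above 0.6 m/s and contact force between the fingers and round_canister below 0.1 N) or (linear speed of square_canister above 0.6 m/s and contact force between the fingers and square_canister below 0.1 N) or (linear speed of jar above 0.6 m/s and contact force between the fingers and jar below 0.1 N) or (linear speed of tin above 0.6 m/s and contact force between the fingers and tin below 0.1 N)).
It also fails if it takes over 144 s, if anything falls off the work surface, if the arm or the gripper's body presses on something with over 40 N, if the wrist force passes 120 N, or if a joint passes its speed limit or range.

ROBOT

A 7-joint arm with a two-finger parallel gripper is mounted at the origin on the work surface. World frame = base frame: x ahead of the robot, y to its left, z up, the work surface at z = 0. Lengths are in m, angles in rad, forces in N, time in s.
With the tool pointing down it reaches from about 0.4 to 0.875 m from the base axis. Payload 6.5 kg.
Tool frame: the origin (TCP) lies on the centre line of the jaws, within the pads' length; the fingertips stand arm.tcp_to_tips ahead of it and the grasp point (between the pads) lies 8 mm behind it (arm.tcp_to_tips is the distance from the TCP to the fingertips, in m); z points along the fingers, y is the line along which they close (so a half turn about z gives the same grasp; the last joint's range is limited). The gripper opens to 88 mm and grips with 3 to 60 N. Pads are 18 mm wide; open, the fingers measure 123 mm over their backs; the gripper's body (75 mm by 187 mm) begins 45 mm behind the grasp point.
Start: joints at [1.11, 0.536, -0.004, 1.538, 0.003, 1.067, -0.071], TCP at [0.25, -0.6, 0.25] pointing down, gripper open.
Joint ranges: [-2.7, 2.7], [-0.37, 2.16], [-1.27, 1.26], [0.24, 2.4], [-1.31, 4.45], [0.19, 1.91], [-2.76, 2.76]. Speed limits (rad/s): [2.39, 2.39, 3.14, 3.14, 3.14, 3.14, 3.14].

INTERFACE

Orientations are given as a unit quaternion [x, y, z, w].
In Python, from station import arm gives the robot as it stands. The module is installed in compiled form; this text tells all that it offers.
- The arm moves only by the tool servo_tool, never from a script. Its argument "plan" is one flat list of numbers, 6 for each row, row after row: the shift along the tool's x, y, z in units of 100 mm (1.0 is 100 mm), then the turn, a rotation vector about the tool's x, y, z in units of 90 degrees (1.0 is 90 degrees). In form: [dx, dy, dz, ax, ay, az, dx, dy, dz, ax, ay, az, ...]. A call has 1 to 8 rows; each row is the pose to reach, as a shift and turn from the pose commanded when the call began, along the tool's axes at that moment; what a row does not reach only later rows make up. A row lasts 1/8 s, in which the tool goes at most 62.5 mm and 10.7 degrees, less where a joint would pass 70% of its speed; a pose out of reach is approached as far as the arm can. A call with a number of a shift or a turn outside -1 to 1 is refused whole. A call with a gripper value outside its range is refused whole. "jaw" is the opening, from -1 (shut) to 1 (fully open), set as the call begins (left out, the last holds). The fingers move at their own pace and stop on an object; "force" is the grip in N (left out, the last holds). Time passes only in rows, so rows that repeat a pose let the fingers close. It gives the time, the measured TCP pose, the force, the opening and the grip force at its end, in the units of the state.
- arm.get_state(): the state, without advancing time (a new reading comes with each control period).
- arm.snapshot(name): name is "scene" or "top"; returns (picture, depth): 400x640x3 uint8, blue, green, red; 400x640 float32, m along the optical axis (not along the pixel's ray), 0 where there is no reading.
- arm.get_calibration(name): a dict with "fx", "fy", "cx", "cy" (pixels), "R" (3x3) and "t" (3): a world point X has camera coordinates R X + t. Camera axes: x right, y down, z forward; pixel columns grow to the right and rows downward; lengths in m; the calibration is good to about 2 mm. A picture is of the moment at which its call begins. get_calibration takes no time and is no camera call.
- arm.close_job(): hands the job in; it is judged then, once.
The state is a dict: "clock": time; "joint_positions": joint angles; "qvel": joint speeds; "effort": joint torques, N m; "ee_pos": TCP position; "tcp_rot": TCP orientation; "contact_force": force on the tool from outside, world axes, zero at the start; "ft_torque": the same for the moment, N m; "finger_gap": finger opening in m; "grip_force": force on a finger pad.
Only numpy, scipy, OpenCV 4.12 (cv2) and the standard library are available. Lean on these libraries where they do the work, as an engineer would, in place of code of your own. Each camera call takes 0.05 s, during which the arm holds its last target. There are 200 camera calls.

## Working session

There is one attempt and no reset: what is moved stays moved. The work goes in short steps, Python scripts to look and compute and a tool call to move; the robot and the scene stay as the last step left them, time stands still between calls to the robot, and variables do not carry over. Pictures are saved under pics/ and viewed, at most 14 in all, crops included, and the job is handed in when it is done.

Besides the shell and the picture viewer there is one more tool, called as name(argument=value, ...) on one line, values as JSON. servo_tool: Moves the arm, as the interface text tells. Its arguments: {"type":"object","properties":{"plan":{"type":"array"},"jaw":{"type":"number"},"force":{"type":"number"}},"required":["plan"]}

```bash
mkdir -p pics; python3 - <<'E'
from station import arm
import cv2,numpy as np
for n in("scene","top"):
    p,d=arm.snapshot(n);cv2.imwrite(f"pics/{n}0.png",p);np.save(f"{n}0.npy",d)
    c=arm.get_calibration(n);print(n,{k:np.round(v,4).tolist() for k,v in c.items()})
print(arm.get_state(),arm.tcp_to_tips)
E
```

```text
scene {'fx': 506.1193, 'fy': 506.1193, 'cx': 326.9587, 'cy': 208.5, 'R': [[0.8073, 0.59, 0.0139], [0.4562, -0.609, -0.6489], [-0.3743, 0.5302, -0.7608]], 't': [-0.4981, -0.1986, 1.5128]}
top {'fx': 437.4812, 'fy': 437.4812, 'cx': 326.2232, 'cy': 200.0722, 'R': [[0.0162, -0.9999, -0.0031], [-0.9978, -0.0159, -0.0638], [0.0637, 0.0042, -0.998]], 't': [0.0844, 0.5893, 1.0683]}
{'clock': 0.1, 'joint_positions': array([ 1.10979025,  0.53708614, -0.00444483,  1.53869571,  0.0025766 ,
        1.06728564, -0.07121251]), 'qvel': array([ 2.45225554e-04, -3.35341262e-03,  8.45289408e-04, -1.55988431e-03,
        8.43438977e-04, -5.04463177e-05, -6.13109051e-04]), 'effort': array([ 3.52506264e-03, -5.72073591e+01,  9.94563326e-01, -2.52229464e+01,
       -5.61816269e-02,  1.34594680e-02,  1.29513228e-05]), 'ee_pos': array([ 0.24981973, -0.59953856,  0.24896002]), 'tcp_rot': array([ 9.80573742e-01,  1.96149424e-01, -1.85742265e-04, -7.10722391e-04]), 'contact_force': array([-0.20220603,  0.04508167,  0.11025427]), 'ft_torque': array([0.03986967, 0.05536947, 0.0166573 ]), 'grip_force': 0.0, 'finger_gap': 0.08804878961597051} 0.011
```

View pics/scene0.png

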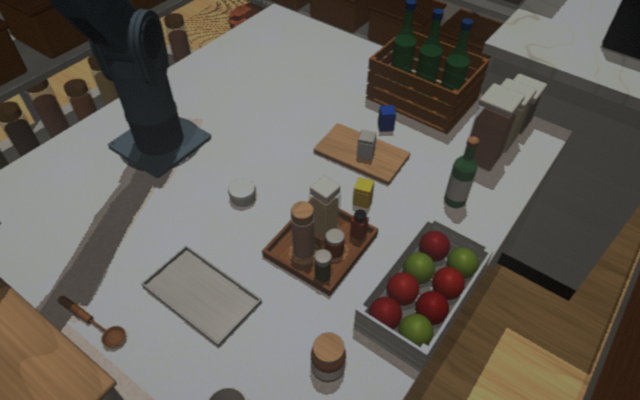

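View pics/top0.png

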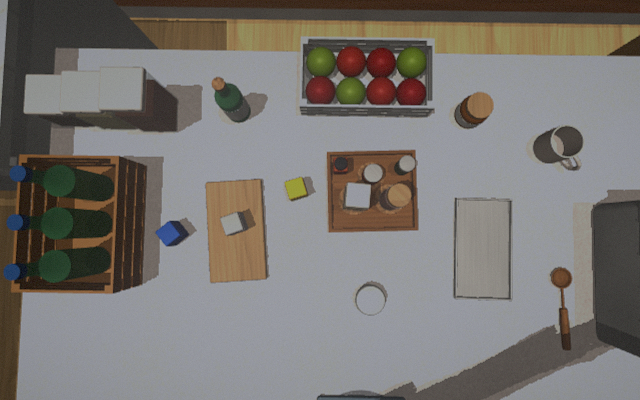

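The scene view has the rack at (320,245), the tray at (202,295) and the board at (361,152). In the top view the tray is on the right at (483,248). The board is on the left at (237,230), with the grey tin on it at (233,223). In the rack are the square canister lid (358,195), round lid (399,196), jar (373,173), spice bottle (341,165) and shaker (405,164). The yellow and blue look-alikes are at (296,188) and (171,233).

```bash
cat > h.py <<'E'
from station import arm
import numpy as np,cv2
def ray(n,u,v,z):
    c=arm.get_calibration(n);R=np.array(c['R']);t=np.array(c['t']).ravel();C=-R.T@t
    d=R.T@np.array([(u-c['cx'])/c['fx'],(v-c['cy'])/c['fy'],1]);return C+d*(z-C[2])/d[2]
def proj(n,X):
    c=arm.get_calibration(n);p=np.array(c['R'])@X+np.array(c['t']).ravel()
    return p[0]/p[2]*c['fx']+c['cx'],p[1]/p[2]*c['fy']+c['cy']
def pts(n,d):
    c=arm.get_calibration(n);v,u=np.indices(d.shape)
    P=np.stack([(u-c['cx'])/c['fx']*d,(v-c['cy'])/c['fy']*d,d],-1)
    return (P-np.array(c['t']).ravel())@np.array(c['R'])
E
python3 - <<'E'
from h import *
p=cv2.imread("pics/top0.png");d=np.load("top0.npy");P=pts("top",d);z=P[...,2]
def rep(name,m,ztop):
    m=m.astype(np.uint8);cs,_=cv2.findContours(m,cv2.RETR_EXTERNAL,cv2.CHAIN_APPROX_NONE)
    for c in cs:
        if cv2.contourArea(c)<30: continue
        w=np.array([ray("top",u,v,ztop)[:2] for u,v in c[:,0]],np.float32)
        r=cv2.minAreaRect(w*1000);mm=np.zeros_like(m);cv2.drawContours(mm,[c],-1,1,-1)
        print(name,np.round(r[0],1),np.round(r[1],1),round(r[2],1),"px",c[:,0].mean(0).round(),"z",np.round(np.median(z[mm>0]),3))
box=lambda a,b,c,e:(np.indices(d.shape)[1]>a)&(np.indices(d.shape)[1]<b)&(np.indices(d.shape)[0]>c)&(np.indices(d.shape)[0]<e)
rk=box(325,420,148,234)
rep("canlid",rk&(z>.15),.168)
rep("small",rk&(z>.06)&(z<.11)&box(325,420,148,184),.09)
rep("jar",rk&(z>.06)&(z<.11)&box(360,386,148,184),.07)
rep("tin",box(200,275,175,290)&(z>.07),.086)
rep("board",box(195,275,170,290)&(z>.009),.018)
rep("tray",box(445,520,185,310)&(z>.008),.016)
rep("rack",rk&(z>.015),.026)
rep("yellow",box(280,312,170,205)&(z>.03),.05)
rep("blue",box(150,190,215,250)&(z>.03),.05)
rep("bowl",box(345,400,275,320)&(z>.015),.03)
cv2.imwrite("pics/crop.png",np.hstack([cv2.resize(p[145:240,320:425],None,fx=5,fy=5,interpolation=2)]))
E
```

```text
canlid [590.7 -62.6] [49.5 51.6] 0.9 px [399. 196.] z 0.168
canlid [589.4  25.6] [53.2 53.4] 85.7 px [358. 196.] z 0.168
small [648.3 -14.4] [42.3 42. ] 0.6 px [373. 173.] z 0.07
small [667.   61.6] [35.3 30.4] 0.9 px [340. 165.] z 0.089
small [670.6 -91.2] [37.6 42.1] 27.5 px [406. 164.] z 0.092
jar [650.8 -16.4] [43.1 42.8] 0.6 px [373. 173.] z 0.07
tin [525.1 311.4] [45.9 47.4] 21.4 px [232. 224.] z 0.086
board [509.  316.6] [249.9 142.2] 5.2 px [236. 231.] z 0.019
tray [ 473.9 -296.1] [142.5 249.7] 89.2 px [483. 249.] z 0.005
rack [612.4 -18.7] [201.2 220.9] 2.5 px [372. 191.] z 0.013
yellow [612.5 167.6] [48.8 46.5] 18.1 px [296. 189.] z 0.068
blue [499.4 466.9] [52.7 55.8] 40.0 px [171. 233.] z 0.068
bowl [346.2 -16.2] [71.8 72.7] 0.9 px [370. 300.] z 0.042
```

View pics/crop.png

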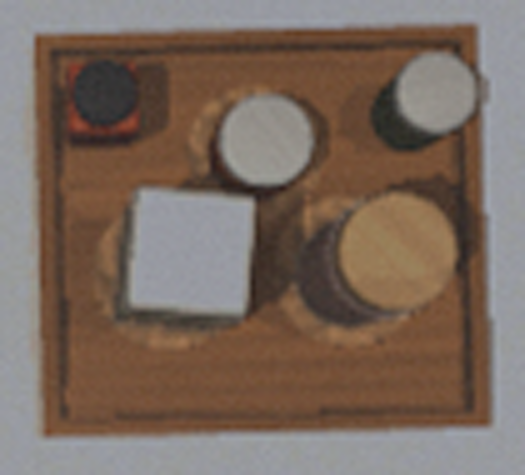

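Every measured top height and size matches what's given, and the rack's spots line up with the objects. I'll start with the round canister, closing the jaws along world x.

servo_tool(plan=[1, -1, 0, 0, 0, -0.749, 1, -1, 0, 0, 0, -0.749, 1, -1, 0, 0, 0, -0.749, 1, -1, 0, 0, 0, -0.749, 1, -1, 0, 0, 0, -0.749, 1, -1, 0, 0, 0, -0.749, 1, -1, 0, 0, 0, -0.749, 1, -1, 0, 0, 0, -0.749], jaw=1, force=25)

```text
clock: 1.1
ee_pos: [0.3036, -0.469, 0.2494]
tcp_rot: [0.707, 0.707, 0.0, -0.0]
contact_force: [-0.5, 0.0, 0.7]
finger_gap: 0.0882
grip_force: 0.0
```

servo_tool(plan=[1, 0.72, 0, 0, 0, 0, 1, 0.72, 0, 0, 0, 0])

```text
clock: 1.35
ee_pos: [0.3763, -0.3682, 0.2496]
tcp_rot: [0.708, 0.706, 0.0, 0.0]
contact_force: [0.3, -0.5, -0.1]
finger_gap: 0.0883
grip_force: 0.0
```

servo_tool(plan=[1, 0.72, 0, 0, 0, 0, 1, 0.72, 0, 0, 0, 0])

```text
clock: 1.6
ee_pos: [0.4486, -0.2674, 0.2498]
tcp_rot: [0.707, 0.707, -0.0, 0.0]
contact_force: [0.8, 0.5, -0.4]
finger_gap: 0.0884
grip_force: 0.0
```

servo_tool(plan=[1, 0.72, 0, 0, 0, 0, 1, 0.72, 0, 0, 0, 0])

```text
clock: 1.85
ee_pos: [0.5206, -0.1674, 0.2497]
tcp_rot: [0.707, 0.707, -0.0, 0.0]
contact_force: [1.6, -0.7, 0.0]
finger_gap: 0.0878
grip_force: 0.0
```

servo_tool(plan=[1, 0.72, 0, 0, 0, 0, 1, 0.72, 0, 0, 0, 0, 1, 0.72, 0, 0, 0, 0, 1, 0.72, 0, 0, 0, 0])

```text
clock: 2.35
ee_pos: [0.5912, -0.0696, 0.2492]
tcp_rot: [0.707, 0.707, -0.001, -0.0]
contact_force: [-0.0, -1.3, -0.7]
finger_gap: 0.0877
grip_force: 0.0
```

servo_tool(plan=[0.06, 0.01, 0.3, 0, 0, 0, 0.06, 0.01, 0.6, 0, 0, 0, 0.06, 0.01, 0.9, 0, 0, 0])

```text
clock: 2.72
ee_pos: [0.5918, -0.0657, 0.1589]
tcp_rot: [0.708, 0.706, -0.001, 0.0]
contact_force: [0.5, -0.1, -0.1]
finger_gap: 0.0879
grip_force: 0.0
```

servo_tool(plan=[0, 0, 0.2, 0, 0, 0, 0, 0, 0.37, 0, 0, 0, 0, 0, 0.37, 0, 0, 0, 0, 0, 0.37, 0, 0, 0])

```text
clock: 3.22
ee_pos: [0.5932, -0.0631, 0.1235]
tcp_rot: [0.707, 0.707, 0.0, 0.0]
contact_force: [-0.1, 0.1, 0.9]
finger_gap: 0.0888
grip_force: 0.0
```

servo_tool(plan=[0, 0, 0, 0, 0, 0, 0, 0, 0, 0, 0, 0, 0, 0, 0, 0, 0, 0, 0, 0, 0, 0, 0, 0, 0, 0, 0, 0, 0, 0, 0, 0, 0, 0, 0, 0], jaw=-1, force=25)

```text
clock: 3.98
ee_pos: [0.5925, -0.063, 0.1229]
tcp_rot: [0.707, 0.707, -0.0, -0.0]
contact_force: [-3.2, -0.1, 3.7]
finger_gap: 0.0557
grip_force: 25.0
```

servo_tool(plan=[0, 0, -0.1, 0, 0, 0, 0, 0, -0.3, 0, 0, 0, 0, 0, -0.5, 0, 0, 0, 0, 0, -0.6, 0, 0, 0, 0, 0, -0.6, 0, 0, 0])

```text
clock: 4.6
ee_pos: [0.5932, -0.0631, 0.1839]
tcp_rot: [0.707, 0.707, 0.001, 0.001]
contact_force: [0.5, -0.3, -5.9]
finger_gap: 0.0554
grip_force: 25.0
```

servo_tool(plan=[-0.15, -0.12, 0, 0, 0, 0, -0.4, -0.34, 0, 0, 0, 0, -0.7, -0.6, 0, 0, 0, 0, -1, -0.86, 0, 0, 0, 0])

```text
clock: 5.1
ee_pos: [0.5041, -0.1651, 0.1818]
tcp_rot: [0.707, 0.707, -0.001, -0.001]
contact_force: [-0.2, -0.7, -4.0]
finger_gap: 0.0552
grip_force: 25.0
```

servo_tool(plan=[-0.3, -0.25, 0, 0, 0, 0, -0.6, -0.5, 0, 0, 0, 0, -0.85, -0.7, 0, 0, 0, 0, -1, -0.85, 0, 0, 0, 0])

```text
clock: 5.6
ee_pos: [0.4186, -0.2653, 0.182]
tcp_rot: [0.708, 0.706, -0.001, -0.001]
contact_force: [1.2, -0.4, -5.0]
finger_gap: 0.0555
grip_force: 25.0
```

servo_tool(plan=[-0.15, -0.13, 0, 0, 0, 0, -0.28, -0.23, 0, 0, 0, 0, -0.33, -0.28, 0, 0, 0, 0, -0.33, -0.28, 0, 0, 0, 0, -0.33, -0.28, 0, 0, 0, 0])

```text
clock: 6.22
ee_pos: [0.3943, -0.2955, 0.1827]
tcp_rot: [0.707, 0.708, 0.0, 0.0]
contact_force: [-0.0, 0.0, -5.4]
finger_gap: 0.0551
grip_force: 25.0
```

servo_tool(plan=[0, 0, 0.2, 0, 0, 0, 0, 0, 0.4, 0, 0, 0, 0, 0, 0.54, 0, 0, 0, 0, 0, 0.58, 0, 0, 0, 0, 0, 0.61, 0, 0, 0, 0, 0, 0.63, 0, 0, 0, 0, 0, 0.64, 0, 0, 0, 0, 0, 0.64, 0, 0, 0])

```text
clock: 7.22
ee_pos: [0.3938, -0.2963, 0.1189]
tcp_rot: [0.707, 0.707, 0.0, 0.0]
contact_force: [-0.1, -0.3, -5.7]
finger_gap: 0.0553
grip_force: 25.0
```

servo_tool(plan=[0, 0, 0.005, 0, 0, 0, 0, 0, 0.01, 0, 0, 0, 0, 0, 0.015, 0, 0, 0, 0, 0, 0.015, 0, 0, 0])

```text
clock: 7.72
ee_pos: [0.394, -0.2967, 0.1187]
tcp_rot: [0.707, 0.707, -0.0, 0.001]
contact_force: [-5.3, 1.7, 13.2]
finger_gap: 0.0552
grip_force: 25.0
```

Touched down. Release and rise.

servo_tool(plan=[0, 0, 0, 0, 0, 0, 0, 0, 0, 0, 0, 0, 0, 0, 0, 0, 0, 0, 0, 0, 0, 0, 0, 0], jaw=1)

```text
clock: 8.22
ee_pos: [0.3938, -0.2962, 0.1172]
tcp_rot: [0.707, 0.707, 0.0, 0.0]
contact_force: [-0.6, -0.2, 0.5]
finger_gap: 0.088
grip_force: 0.0
```

servo_tool(plan=[0, 0, -0.2, 0, 0, 0, 0, 0, -0.6, 0, 0, 0, 0, 0, -1, 0, 0, 0, 0, 0, -1, 0, 0, 0])

```text
clock: 8.72
ee_pos: [0.3954, -0.2972, 0.2198]
tcp_rot: [0.707, 0.707, 0.0, 0.003]
contact_force: [0.2, -0.5, -0.6]
finger_gap: 0.0879
grip_force: 0.0
```

servo_tool(plan=[1, 0.6, 0, 0, 0, 0, 1, 0.6, 0, 0, 0, 0])

```text
clock: 8.98
ee_pos: [0.4539, -0.1949, 0.2164]
tcp_rot: [0.707, 0.707, -0.0, -0.0]
contact_force: [0.4, -0.7, -0.3]
finger_gap: 0.0882
grip_force: 0.0
```

servo_tool(plan=[1, 0.6, 0, 0, 0, 0, 1, 0.6, 0, 0, 0, 0])

```text
clock: 9.22
ee_pos: [0.514, -0.0939, 0.2162]
tcp_rot: [0.707, 0.708, -0.0, -0.001]
contact_force: [0.3, -1.7, 0.5]
finger_gap: 0.088
grip_force: 0.0
```

servo_tool(plan=[1, 0.6, 0, 0, 0, 0.048, 1, 0.6, 0, 0, 0, 0.048, 1, 0.6, 0, 0, 0, 0.048, 1, 0.6, 0, 0, 0, 0.048])

```text
clock: 9.72
ee_pos: [0.5727, 0.0032, 0.216]
tcp_rot: [0.733, 0.68, -0.001, -0.0]
contact_force: [-0.2, -0.0, -0.7]
finger_gap: 0.0878
grip_force: 0.0
```

servo_tool(plan=[0.236, 0.153, 0, 0, 0, 0, 0.236, 0.153, 0.25, 0, 0, 0, 0.236, 0.153, 0.55, 0, 0, 0, 0.236, 0.153, 0.8, 0, 0, 0, 0.236, 0.153, 0.94, 0, 0, 0, 0.236, 0.153, 0.94, 0, 0, 0, 0.236, 0.153, 0.94, 0, 0, 0])

```text
clock: 10.6
ee_pos: [0.5912, 0.026, 0.1241]
tcp_rot: [0.733, 0.68, 0.0, 0.0]
contact_force: [-0.2, 0.3, 0.1]
finger_gap: 0.0881
grip_force: 0.0
```

servo_tool(plan=[0, 0, 0, 0, 0, 0, 0, 0, 0, 0, 0, 0, 0, 0, 0, 0, 0, 0, 0, 0, 0, 0, 0, 0, 0, 0, 0, 0, 0, 0, 0, 0, 0, 0, 0, 0], jaw=-1)

```text
clock: 11.35
ee_pos: [0.5906, 0.0264, 0.1233]
tcp_rot: [0.733, 0.68, -0.0, -0.0]
contact_force: [-0.9, 0.2, 4.1]
finger_gap: 0.0557
grip_force: 25.0
```

servo_tool(plan=[0, 0, -0.1, 0, 0, 0, 0, 0, -0.3, 0, 0, 0, 0, 0, -0.5, 0, 0, 0, 0, 0, -0.6, 0, 0, 0, 0, 0, -0.6, 0, 0, 0])

```text
clock: 11.98
ee_pos: [0.5912, 0.0263, 0.1844]
tcp_rot: [0.733, 0.68, 0.001, 0.001]
contact_force: [0.2, -0.5, -6.0]
finger_gap: 0.056
grip_force: 25.0
```

servo_tool(plan=[-0.15, 0, 0, 0, 0, -0.01, -0.4, 0, 0, 0, 0, -0.02, -0.7, -0.02, 0, 0, 0, -0.04, -1, -0.025, 0, 0, 0, -0.048])

```text
clock: 12.48
ee_pos: [0.5798, -0.0741, 0.1824]
tcp_rot: [0.707, 0.708, -0.001, -0.001]
contact_force: [0.4, 0.1, -5.8]
finger_gap: 0.0561
grip_force: 25.0
```

servo_tool(plan=[-0.35, -0.04, 0, 0, 0, 0, -0.7, -0.08, 0, 0, 0, 0, -1, -0.12, 0, 0, 0, 0])

```text
clock: 12.85
ee_pos: [0.5678, -0.1748, 0.1824]
tcp_rot: [0.707, 0.707, -0.001, -0.001]
contact_force: [0.2, -0.1, -5.6]
finger_gap: 0.056
grip_force: 25.0
```

servo_tool(plan=[-0.3, -0.04, 0, 0, 0, 0, -0.6, -0.08, 0, 0, 0, 0, -0.85, -0.12, 0, 0, 0, 0, -1, -0.12, 0, 0, 0, 0, -1, -0.12, 0, 0, 0, 0])

```text
clock: 13.48
ee_pos: [0.5564, -0.2741, 0.1827]
tcp_rot: [0.708, 0.707, -0.0, -0.0]
contact_force: [-0.6, 0.6, -6.4]
finger_gap: 0.0558
grip_force: 25.0
```

servo_tool(plan=[-0.12, -0.02, 0.05, 0, 0, 0, -0.22, -0.02, 0.25, 0, 0, 0, -0.22, -0.02, 0.45, 0, 0, 0, -0.22, -0.02, 0.57, 0, 0, 0, -0.22, -0.02, 0.61, 0, 0, 0, -0.22, -0.02, 0.63, 0, 0, 0, -0.22, -0.02, 0.64, 0, 0, 0, -0.22, -0.02, 0.65, 0, 0, 0])

```text
clock: 14.48
ee_pos: [0.5552, -0.2953, 0.1193]
tcp_rot: [0.707, 0.707, 0.0, 0.001]
contact_force: [-3.4, 0.3, 6.0]
finger_gap: 0.0558
grip_force: 25.0
```

servo_tool(plan=[0, 0, 0, 0, 0, 0, 0, 0, 0, 0, 0, 0])

```text
clock: 14.72
ee_pos: [0.5552, -0.2953, 0.1194]
tcp_rot: [0.707, 0.707, 0.0, 0.001]
contact_force: [-2.8, 1.4, 6.5]
finger_gap: 0.0554
grip_force: 25.0
```

servo_tool(plan=[0, 0, 0, 0, 0, 0, 0, 0, 0, 0, 0, 0, 0, 0, 0, 0, 0, 0, 0, 0, 0, 0, 0, 0], jaw=1)

```text
clock: 15.22
ee_pos: [0.5548, -0.2952, 0.1181]
tcp_rot: [0.707, 0.707, 0.0, 0.0]
contact_force: [0.3, -0.1, 0.3]
finger_gap: 0.0884
grip_force: 0.0
```

servo_tool(plan=[0, 0, -0.2, 0, 0, 0, 0, 0, -0.6, 0, 0, 0, 0, 0, -1, 0, 0, 0, 0, 0, -1, 0, 0, 0])

```text
clock: 15.72
ee_pos: [0.5572, -0.296, 0.2231]
tcp_rot: [0.707, 0.707, 0.001, 0.004]
contact_force: [-0.7, 0.6, -0.4]
finger_gap: 0.0881
grip_force: 0.0
```

```bash
cat > look.py <<'E'
from h import *
import sys
p,d=arm.snapshot("top");k=sys.argv[1];cv2.imwrite(f"pics/top{k}.png",p);P=pts("top",d);z=P[...,2]
V,U=np.indices(d.shape)
def rep(name,x0,x1,y0,y1,z0,z1,zt):
    m=((P[...,0]>x0)&(P[...,0]<x1)&(P[...,1]>y0)&(P[...,1]<y1)&(z>z0)&(z<z1)).astype(np.uint8)
    for c in cv2.findContours(m,0,cv2.CHAIN_APPROX_NONE)[0]:
        if cv2.contourArea(c)<30: continue
        w=np.array([ray("top",u,v,zt)[:2] for u,v in c[:,0]],np.float32);r=cv2.minAreaRect(w*1000)
        mm=np.zeros_like(m);cv2.drawContours(mm,[c],-1,1,-1)
        print(name,np.round(r[0],1),np.round(r[1],1),round(r[2],1),"z",np.round(np.median(z[mm>0]),3))
E
python3 - <<'E'
import sys;sys.argv=["x","1"]
exec(open('look.py').read())
rep("tray can",.33,.63,-.4,-.2,.14,.18,.164)
rep("jar",.62,.69,-.06,.02,.058,.085,.07)
rep("jarrim",.62,.69,-.06,.02,.03,.085,.07)
E
```

```text
tray can [ 394.5 -292.4] [57.2 52.6] 89.5 z 0.164
tray can [ 554.8 -290.8] [51.5 61.2] 0.9 z 0.163
jar [649.9 -16. ] [42.5 45. ] 64.1 z 0.07
jarrim [648.2 -14.6] [45.6 49.2] 64.2 z 0.07
```

View pics/top1.png

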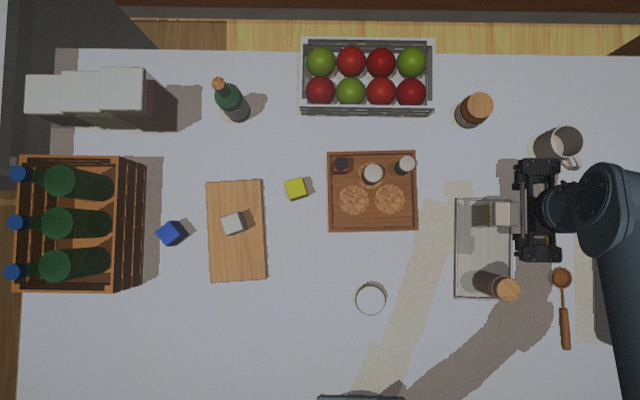

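The top view shows both canisters upright on the tray, at (492,213) and (497,288), and the jar undisturbed at (373,173). Next is the jar.

servo_tool(plan=[0.95, 0.31, 0, 0, 0, 0, 0.95, 0.31, 0, 0, 0, 0], jaw=0.45)

```text
clock: 16.02
ee_pos: [0.5857, -0.197, 0.2176]
tcp_rot: [0.706, 0.708, 0.0, -0.001]
contact_force: [0.5, -0.2, -0.3]
finger_gap: 0.0703
grip_force: 0.0
```

servo_tool(plan=[0.95, 0.31, 0, 0, 0, 0, 0.95, 0.31, 0, 0, 0, 0])

```text
clock: 16.27
ee_pos: [0.6166, -0.1013, 0.2175]
tcp_rot: [0.706, 0.708, 0.0, -0.001]
contact_force: [-0.0, -1.1, 0.2]
finger_gap: 0.0643
grip_force: 0.0
```

servo_tool(plan=[0.92, 0.33, 0, 0, 0, 0, 0.92, 0.33, 0.2, 0, 0, 0, 0.92, 0.33, 0.6, 0, 0, 0, 0.92, 0.33, 0.8, 0, 0, 0, 0.92, 0.33, 0.8, 0, 0, 0])

```text
clock: 16.9
ee_pos: [0.6482, -0.0142, 0.1364]
tcp_rot: [0.707, 0.707, -0.002, -0.001]
contact_force: [0.2, -0.3, 0.6]
finger_gap: 0.0641
grip_force: 0.0
```

servo_tool(plan=[-0.02, 0.02, 0.2, 0, 0, 0, -0.02, 0.02, 0.5, 0, 0, 0, -0.02, 0.02, 0.75, 0, 0, 0, -0.02, 0.02, 0.92, 0, 0, 0, -0.02, 0.02, 1, 0, 0, 0, -0.02, 0.02, 1, 0, 0, 0, -0.02, 0.02, 1, 0, 0, 0])

```text
clock: 17.77
ee_pos: [0.6523, -0.0151, 0.0391]
tcp_rot: [0.707, 0.707, 0.001, 0.001]
contact_force: [-0.7, -0.4, 0.1]
finger_gap: 0.0638
grip_force: 0.0
```

servo_tool(plan=[0, 0, 0, 0, 0, 0, 0, 0, 0, 0, 0, 0, 0, 0, 0, 0, 0, 0, 0, 0, 0, 0, 0, 0], jaw=-1, force=20)

```text
clock: 18.27
ee_pos: [0.6519, -0.0152, 0.0387]
tcp_rot: [0.707, 0.707, 0.0, 0.0]
contact_force: [-2.1, -0.5, 6.0]
finger_gap: 0.0473
grip_force: 20.0
```

servo_tool(plan=[0, 0, -0.1, 0, 0, 0, 0, 0, -0.3, 0, 0, 0, 0, 0, -0.6, 0, 0, 0, 0, 0, -0.9, 0, 0, 0, 0, 0, -1, 0, 0, 0, 0, 0, -1, 0, 0, 0])

```text
clock: 19.02
ee_pos: [0.6519, -0.0153, 0.1389]
tcp_rot: [0.707, 0.707, 0.0, 0.0]
contact_force: [-1.1, -0.2, -1.9]
finger_gap: 0.0472
grip_force: 20.0
```

servo_tool(plan=[0.3, -0.2, 0, 0, 0, 0, 0.65, -0.45, 0, 0, 0, 0, 1, -0.68, 0, 0, 0, 0])

```text
clock: 19.4
ee_pos: [0.5817, 0.0855, 0.1368]
tcp_rot: [0.707, 0.707, -0.001, -0.001]
contact_force: [0.3, -0.3, -1.4]
finger_gap: 0.0472
grip_force: 20.0
```

servo_tool(plan=[0.35, -0.24, 0, 0, 0, 0, 0.7, -0.48, 0, 0, 0, 0, 1, -0.68, 0, 0, 0, 0])

```text
clock: 19.77
ee_pos: [0.5135, 0.1858, 0.137]
tcp_rot: [0.707, 0.708, -0.001, -0.001]
contact_force: [0.7, 0.4, -1.5]
finger_gap: 0.0472
grip_force: 20.0
```

servo_tool(plan=[0.35, -0.24, 0, 0, 0, 0, 0.7, -0.48, 0, 0, 0, 0, 0.9, -0.64, 0, 0, 0, 0, 1, -0.7, 0, 0, 0, 0, 1, -0.7, 0, 0, 0, 0])

```text
clock: 20.4
ee_pos: [0.4452, 0.2846, 0.1376]
tcp_rot: [0.707, 0.708, -0.0, -0.0]
contact_force: [0.9, -0.2, -2.1]
finger_gap: 0.0472
grip_force: 20.0
```

servo_tool(plan=[0.24, -0.15, 0, 0, 0, 0, 0.24, -0.15, 0.2, 0, 0, 0, 0.24, -0.15, 0.5, 0, 0, 0, 0.24, -0.15, 0.75, 0, 0, 0, 0.24, -0.15, 0.85, 0, 0, 0, 0.24, -0.15, 0.88, 0, 0, 0, 0.24, -0.15, 0.895, 0, 0, 0, 0.24, -0.15, 0.895, 0, 0, 0])

```text
clock: 21.4
ee_pos: [0.4309, 0.3089, 0.0493]
tcp_rot: [0.707, 0.707, 0.001, 0.0]
contact_force: [0.1, 0.3, -1.4]
finger_gap: 0.0471
grip_force: 20.0
```

servo_tool(plan=[0, 0, 0.005, 0, 0, 0, 0, 0, 0.005, 0, 0, 0])

```text
clock: 21.65
ee_pos: [0.4307, 0.3089, 0.0487]
tcp_rot: [0.707, 0.707, 0.0, 0.0]
contact_force: [0.1, -0.7, 2.3]
finger_gap: 0.0471
grip_force: 20.0
```

servo_tool(plan=[0, 0, 0, 0, 0, 0, 0, 0, 0, 0, 0, 0, 0, 0, 0, 0, 0, 0, 0, 0, 0, 0, 0, 0], jaw=0.5)

```text
clock: 22.15
ee_pos: [0.4304, 0.3087, 0.0482]
tcp_rot: [0.707, 0.707, -0.0, -0.0]
contact_force: [-1.0, 0.6, -0.3]
finger_gap: 0.0662
grip_force: 0.0
```

servo_tool(plan=[0, 0, -0.15, 0, 0, 0, 0, 0, -0.5, 0, 0, 0, 0, 0, -0.9, 0, 0, 0, 0, 0, -1, 0, 0, 0, 0, 0, -1, 0, 0, 0])

```text
clock: 22.78
ee_pos: [0.4308, 0.3087, 0.1489]
tcp_rot: [0.707, 0.707, 0.001, 0.0]
contact_force: [-0.5, -0.1, -0.4]
finger_gap: 0.0661
grip_force: 0.0
```

```bash
python3 - <<'E'
import sys;sys.argv=["x","2"]
exec(open('look.py').read())
rep("board",.38,.65,.24,.4,.06,.095,.084)
rep("rack",.62,.72,-.13,.1,.04,.11,.09)
p,d=arm.snapshot("scene");cv2.imwrite("pics/scene2.png",p);P=pts("scene",d);z=P[...,2]
for n,x0,x1,y0,y1,z0 in(("jar",.38,.48,.26,.37,.07),("tin",.48,.58,.26,.37,.08)):
    m=(P[...,0]>x0)&(P[...,0]<x1)&(P[...,1]>y0)&(P[...,1]<y1)&(z>z0)&(z<.095);q=P[m]
    print("scene",n,(q.min(0)+q.max(0))/2,np.ptp(q,0),len(q))
print(arm.get_state()['ee_pos'])
E
```

```text
board [432.2 295.6] [46.  32.4] 1.6 z 0.08
board [525.2 310.8] [46.5 49.4] 21.6 z 0.086
rack [665.9  61.6] [37.6 30.4] 0.9 z 0.089
rack [668.9 -90.6] [37.9 46.6] 45.8 z 0.091
scene jar [0.43136249 0.30345749 0.0775564 ] [0.0455734  0.04591535 0.01433891] 161
scene tin [0.52552198 0.31126883 0.08600687] [0.05214677 0.05476846 0.01083509] 187
[0.42993847 0.30811406 0.147381  ]
```

View pics/scene2.png

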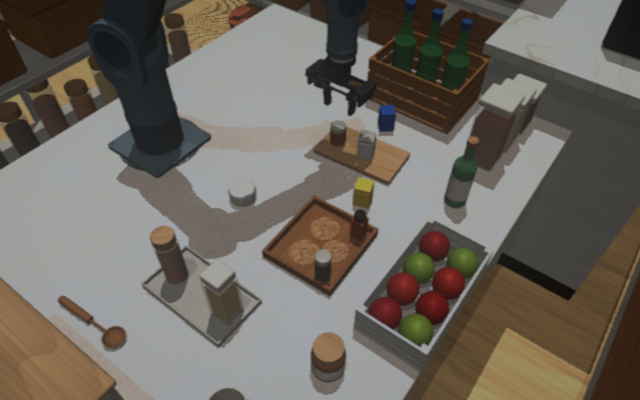

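The scene view shows the jar upright on the board at (338,133) and the tin at (367,146). The canisters stand on the tray and the rack's back spot is empty at (335,250). Next is the tin.

servo_tool(plan=[0.03, 0.5, 0, 0, 0, -0.12, 0.03, 0.95, 0, 0, 0, -0.239, 0.03, 0.95, 0, 0, 0, -0.239, 0.03, 0.95, 0, 0, 0, -0.239])

```text
clock: 23.38
ee_pos: [0.5239, 0.3116, 0.1468]
tcp_rot: [0.563, 0.827, -0.001, -0.001]
contact_force: [-0.5, 0.2, 0.0]
finger_gap: 0.0659
grip_force: 0.0
```

servo_tool(plan=[0, 0, 0.2, 0, 0, 0, 0, 0, 0.5, 0, 0, 0, 0, 0, 0.8, 0, 0, 0, 0, 0, 1, 0, 0, 0, 0, 0, 1, 0, 0, 0, 0, 0, 1, 0, 0, 0])

```text
clock: 24.12
ee_pos: [0.5256, 0.3123, 0.0489]
tcp_rot: [0.562, 0.827, 0.001, 0.0]
contact_force: [0.1, -0.1, -0.5]
finger_gap: 0.0663
grip_force: 0.0
```

servo_tool(plan=[0, 0, 0, 0, 0, 0, 0, 0, 0, 0, 0, 0, 0, 0, 0, 0, 0, 0, 0, 0, 0, 0, 0, 0], jaw=-1)

```text
clock: 24.62
ee_pos: [0.5259, 0.3119, 0.0489]
tcp_rot: [0.563, 0.827, 0.0, 0.0]
contact_force: [-1.5, -0.7, 6.6]
finger_gap: 0.0458
grip_force: 20.0
```

servo_tool(plan=[0, 0, -0.1, 0, 0, 0, 0, 0, -0.3, 0, 0, 0, 0, 0, -0.6, 0, 0, 0, 0, 0, -0.9, 0, 0, 0, 0, 0, -1, 0, 0, 0, 0, 0, -1, 0, 0, 0])

```text
clock: 25.38
ee_pos: [0.5257, 0.3118, 0.1489]
tcp_rot: [0.563, 0.827, 0.0, 0.0]
contact_force: [-0.8, 0.2, -2.2]
finger_gap: 0.046
grip_force: 20.0
```

servo_tool(plan=[-0.3, 0, 0, 0, 0, 0.07, -0.65, 0, 0, 0, 0, 0.14, -0.965, 0, 0, 0, 0, 0.211])

```text
clock: 25.75
ee_pos: [0.5604, 0.2202, 0.1467]
tcp_rot: [0.693, 0.721, -0.001, -0.0]
contact_force: [0.6, -0.3, -0.8]
finger_gap: 0.0456
grip_force: 20.0
```

servo_tool(plan=[-0.3, 0.1, 0, 0, 0, 0, -0.6, 0.2, 0, 0, 0, 0, -0.9, 0.3, 0, 0, 0, 0])

```text
clock: 26.12
ee_pos: [0.5942, 0.1321, 0.1467]
tcp_rot: [0.691, 0.723, -0.001, -0.001]
contact_force: [-0.6, 0.9, -1.2]
finger_gap: 0.0458
grip_force: 20.0
```

servo_tool(plan=[-0.3, 0.1, 0, 0, 0, 0, -0.6, 0.2, 0, 0, 0, 0, -0.85, 0.29, 0, 0, 0, 0, -0.9, 0.3, 0, 0, 0, 0, -0.9, 0.3, 0, 0, 0, 0])

```text
clock: 26.75
ee_pos: [0.628, 0.0456, 0.1474]
tcp_rot: [0.691, 0.723, -0.0, -0.001]
contact_force: [-0.4, -0.8, -0.6]
finger_gap: 0.0458
grip_force: 20.0
```

servo_tool(plan=[-0.25, 0.08, 0, 0, 0, 0, -0.5, 0.16, 0, 0, 0, 0, -0.63, 0.2, 0, 0, 0, 0, -0.63, 0.2, 0, 0, 0, 0, -0.63, 0.2, 0.15, 0, 0, 0, -0.63, 0.2, 0.35, 0, 0, 0, -0.63, 0.2, 0.5, 0, 0, 0, -0.63, 0.2, 0.5, 0, 0, 0])

```text
clock: 27.75
ee_pos: [0.6501, -0.0169, 0.096]
tcp_rot: [0.691, 0.723, -0.001, -0.001]
contact_force: [0.1, 0.7, 0.2]
finger_gap: 0.0457
grip_force: 20.0
```

servo_tool(plan=[0, 0.01, 0.2, 0, 0, 0, 0, 0.01, 0.4, 0, 0, 0, 0, 0.01, 0.5, 0, 0, 0, 0, 0.01, 0.55, 0, 0, 0, 0, 0.01, 0.57, 0, 0, 0, 0, 0.01, 0.575, 0, 0, 0, 0, 0.01, 0.575, 0, 0, 0])

```text
clock: 28.62
ee_pos: [0.6529, -0.0172, 0.0412]
tcp_rot: [0.691, 0.723, 0.0, 0.0]
contact_force: [-0.1, 0.0, -1.9]
finger_gap: 0.0456
grip_force: 20.0
```

servo_tool(plan=[0, 0, 0.01, 0, 0, 0, 0, 0, 0.02, 0, 0, 0, 0, 0, 0.025, 0, 0, 0, 0, 0, 0.025, 0, 0, 0])

```text
clock: 29.12
ee_pos: [0.6527, -0.0172, 0.039]
tcp_rot: [0.691, 0.723, -0.0, 0.0]
contact_force: [-2.0, 0.1, 5.6]
finger_gap: 0.0458
grip_force: 20.0
```

servo_tool(plan=[0, 0, 0, 0, 0, 0, 0, 0, 0, 0, 0, 0, 0, 0, 0, 0, 0, 0, 0, 0, 0, 0, 0, 0], jaw=0.4)

```text
clock: 29.62
ee_pos: [0.6526, -0.0172, 0.0381]
tcp_rot: [0.691, 0.723, -0.0, -0.0]
contact_force: [1.1, 0.8, 1.1]
finger_gap: 0.0616
grip_force: 0.0
```

servo_tool(plan=[0, 0, -0.15, 0, 0, 0, 0, 0, -0.5, 0, 0, 0, 0, 0, -1, 0, 0, 0])

```text
clock: 30.0
ee_pos: [0.6518, -0.0172, 0.1392]
tcp_rot: [0.691, 0.723, -0.001, -0.001]
contact_force: [0.5, -0.4, 0.5]
finger_gap: 0.0615
grip_force: 0.0
```

servo_tool(plan=[-0.2, -0.06, -0.5, 0, 0, 0.025, -0.7, -0.2, -0.85, 0, 0, 0.025, -0.95, -0.28, -0.85, 0, 0, 0.025, -0.95, -0.28, -0.85, 0, 0, 0.025], jaw=1)

```text
clock: 30.5
ee_pos: [0.6285, -0.1164, 0.2245]
tcp_rot: [0.707, 0.707, -0.0, 0.001]
contact_force: [-0.1, 0.8, -0.2]
finger_gap: 0.0884
grip_force: 0.0
```

```bash
python3 - <<'E'
import sys;sys.argv=["x","3"]
exec(open('look.py').read())
p,d=arm.snapshot("scene");cv2.imwrite("pics/scene3.png",cv2.resize(p[180:320,240:400],None,fx=3,fy=3));P=pts("scene",d);z=P[...,2]
for n,x0,x1,y0,y1,z0,z1 in(("tin",.61,.7,-.06,.03,.066,.09),("spice",.64,.7,.03,.1,.08,.1),("shaker",.64,.7,-.13,-.07,.08,.1)):
    m=(P[...,0]>x0)&(P[...,0]<x1)&(P[...,1]>y0)&(P[...,1]<y1)&(z>z0)&(z<z1);q=P[m]
    print("scene",n,(q.min(0)+q.max(0))/2,np.ptp(q,0),len(q))
print(arm.get_state()['ee_pos'])
E
```

```text
scene tin [ 0.65230362 -0.01701082  0.07432892] [0.04605432 0.04834272 0.01663072] 318
scene spice [0.67082125 0.05795578 0.08747421] [0.03117027 0.03354835 0.01480008] 124
scene shaker [ 0.67338514 -0.09705655  0.08909827] [0.03819256 0.03836931 0.01783332] 230
[ 0.62889211 -0.11206417  0.22356538]
```

View pics/scene3.png

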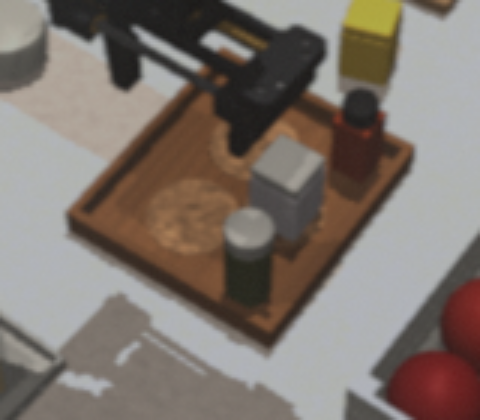

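The crop shows the tin upright on the back spot at (287,185), with both spice bottles untouched at (248,255) and (358,140). Now the square canister goes back.

servo_tool(plan=[-0.9, -0.37, 0, 0, 0, 0, -0.9, -0.37, 0, 0, 0, 0])

```text
clock: 30.85
ee_pos: [0.5917, -0.204, 0.2228]
tcp_rot: [0.705, 0.709, -0.0, -0.0]
contact_force: [0.7, -0.9, 0.3]
finger_gap: 0.0886
grip_force: 0.0
```

servo_tool(plan=[-0.91, -0.37, 0, 0, 0, 0, -0.91, -0.37, 0, 0, 0, 0, -0.91, -0.37, 0, 0, 0, 0, -0.91, -0.37, 0.15, 0, 0, 0])

```text
clock: 31.35
ee_pos: [0.5578, -0.2922, 0.2086]
tcp_rot: [0.704, 0.71, 0.001, 0.001]
contact_force: [0.2, 0.1, 0.7]
finger_gap: 0.0877
grip_force: 0.0
```

servo_tool(plan=[-0.03, -0.025, 0.25, 0, 0, 0.005, -0.03, -0.025, 0.55, 0, 0, 0.005, -0.03, -0.025, 0.8, 0, 0, 0.005, -0.03, -0.025, 0.89, 0, 0, 0.005, -0.03, -0.025, 0.89, 0, 0, 0.005, -0.03, -0.025, 0.89, 0, 0, 0.005])

```text
clock: 32.1
ee_pos: [0.5542, -0.2973, 0.1201]
tcp_rot: [0.708, 0.706, 0.0, 0.001]
contact_force: [-1.2, -0.4, 0.6]
finger_gap: 0.0881
grip_force: 0.0
```

servo_tool(plan=[0, 0, 0, 0, 0, 0, 0, 0, 0, 0, 0, 0, 0, 0, 0, 0, 0, 0, 0, 0, 0, 0, 0, 0, 0, 0, 0, 0, 0, 0], jaw=-1, force=25)

```text
clock: 32.72
ee_pos: [0.5538, -0.2978, 0.1195]
tcp_rot: [0.708, 0.706, 0.0, 0.0]
contact_force: [1.9, -1.2, 0.9]
finger_gap: 0.056
grip_force: 25.0
```

servo_tool(plan=[0, 0, -0.1, 0, 0, 0, 0, 0, -0.3, 0, 0, 0, 0, 0, -0.5, 0, 0, 0, 0, 0, -0.7, 0, 0, 0, 0, 0, -0.7, 0, 0, 0])

```text
clock: 33.35
ee_pos: [0.5547, -0.2982, 0.1918]
tcp_rot: [0.708, 0.706, 0.001, 0.002]
contact_force: [0.3, -0.6, -6.1]
finger_gap: 0.0559
grip_force: 25.0
```

servo_tool(plan=[0.15, 0.02, 0, 0, 0, 0, 0.4, 0.05, 0, 0, 0, 0, 0.7, 0.08, 0, 0, 0, 0, 1, 0.11, 0, 0, 0, 0])

```text
clock: 33.85
ee_pos: [0.564, -0.1951, 0.1881]
tcp_rot: [0.708, 0.707, -0.0, -0.001]
contact_force: [0.1, 0.6, -5.3]
finger_gap: 0.0556
grip_force: 25.0
```

servo_tool(plan=[0.35, 0.04, 0, 0, 0, 0, 0.7, 0.08, 0, 0, 0, 0, 1, 0.11, 0, 0, 0, 0])

```text
clock: 34.22
ee_pos: [0.5751, -0.0946, 0.1883]
tcp_rot: [0.707, 0.707, -0.0, -0.001]
contact_force: [0.5, -0.1, -5.1]
finger_gap: 0.0558
grip_force: 25.0
```

servo_tool(plan=[0.3, 0.04, 0, 0, 0, 0, 0.6, 0.08, 0, 0, 0, 0.02, 0.85, 0.1, 0, 0, 0, 0.047, 1, 0.11, 0, 0, 0, 0.047, 1, 0.11, 0, 0, 0, 0.047])

```text
clock: 34.85
ee_pos: [0.5866, 0.0039, 0.1888]
tcp_rot: [0.732, 0.681, -0.0, -0.001]
contact_force: [0.2, -0.4, -4.5]
finger_gap: 0.0556
grip_force: 25.0
```

servo_tool(plan=[0.1, 0.01, 0, 0, 0, 0, 0.198, 0.02, 0.1, 0, 0, 0, 0.198, 0.02, 0.3, 0, 0, 0, 0.198, 0.02, 0.5, 0, 0, 0, 0.198, 0.02, 0.6, 0, 0, 0, 0.198, 0.02, 0.63, 0, 0, 0, 0.198, 0.02, 0.645, 0, 0, 0, 0.198, 0.02, 0.645, 0, 0, 0])

```text
clock: 35.85
ee_pos: [0.591, 0.0218, 0.1252]
tcp_rot: [0.734, 0.68, 0.0, 0.0]
contact_force: [0.5, -1.1, -5.6]
finger_gap: 0.0556
grip_force: 25.0
```

servo_tool(plan=[0, 0, 0.005, 0, 0, 0, 0, 0, 0.01, 0, 0, 0, 0, 0, 0.01, 0, 0, 0])

```text
clock: 36.22
ee_pos: [0.5906, 0.0218, 0.1238]
tcp_rot: [0.734, 0.68, 0.0, 0.0]
contact_force: [0.7, 0.8, -5.8]
finger_gap: 0.0561
grip_force: 25.0
```

servo_tool(plan=[0.01, 0, 0.005, 0, 0, 0, 0.01, 0, 0.01, 0, 0, 0, 0.01, 0, 0.01, 0, 0, 0])

```text
clock: 36.6
ee_pos: [0.5909, 0.0224, 0.1235]
tcp_rot: [0.734, 0.68, -0.0, 0.0]
contact_force: [-2.9, -3.0, 6.2]
finger_gap: 0.0555
grip_force: 24.9
```

Seated. Release, rise, and go for the round canister.

servo_tool(plan=[0, 0, 0, 0, 0, 0, 0, 0, 0, 0, 0, 0, 0, 0, 0, 0, 0, 0, 0, 0, 0, 0, 0, 0], jaw=1)

```text
clock: 37.1
ee_pos: [0.5907, 0.0229, 0.1227]
tcp_rot: [0.734, 0.68, 0.0, -0.0]
contact_force: [0.3, 0.1, -0.6]
finger_gap: 0.0883
grip_force: 0.0
```

servo_tool(plan=[0, 0, -0.2, 0, 0, 0, 0, 0, -0.6, 0, 0, 0, 0, 0, -1, 0, 0, 0, 0, 0, -1, 0, 0, 0])

```text
clock: 37.6
ee_pos: [0.5931, 0.0234, 0.2274]
tcp_rot: [0.734, 0.68, 0.003, 0.002]
contact_force: [0.3, -0.2, -0.0]
finger_gap: 0.0882
grip_force: 0.0
```

servo_tool(plan=[-1, -0.54, 0, 0, 0, -0.048, -1, -0.54, 0, 0, 0, -0.048, -1, -0.54, 0, 0, 0, -0.048])

```text
clock: 37.98
ee_pos: [0.5268, -0.0773, 0.2223]
tcp_rot: [0.71, 0.704, -0.002, -0.0]
contact_force: [1.2, 0.1, 0.7]
finger_gap: 0.0881
grip_force: 0.0
```

servo_tool(plan=[-1, -0.61, 0, 0, 0, 0, -1, -0.61, 0, 0, 0, 0, -1, -0.61, 0, 0, 0, 0])

```text
clock: 38.35
ee_pos: [0.4661, -0.1761, 0.2224]
tcp_rot: [0.71, 0.704, -0.001, -0.0]
contact_force: [0.2, 0.0, -0.2]
finger_gap: 0.0884
grip_force: 0.0
```

servo_tool(plan=[-0.9, -0.6, 0, 0, 0, 0, -0.9, -0.6, 0, 0, 0, 0, -0.9, -0.6, 0, 0, 0, 0, -0.9, -0.6, 0, 0, 0, 0])

```text
clock: 38.85
ee_pos: [0.4095, -0.261, 0.2229]
tcp_rot: [0.707, 0.708, 0.001, 0.0]
contact_force: [0.1, 0.2, 0.1]
finger_gap: 0.0881
grip_force: 0.0
```

servo_tool(plan=[-0.35, -0.155, 0, 0, 0, 0, -0.35, -0.155, 0.1, 0, 0, 0, -0.35, -0.155, 0.4, 0, 0, 0, -0.35, -0.155, 0.7, 0, 0, 0, -0.35, -0.155, 0.95, 0, 0, 0, -0.35, -0.155, 0.99, 0, 0, 0])

```text
clock: 39.6
ee_pos: [0.393, -0.2949, 0.1223]
tcp_rot: [0.706, 0.708, 0.0, -0.002]
contact_force: [1.0, 0.6, 0.7]
finger_gap: 0.0884
grip_force: 0.0
```

servo_tool(plan=[0, 0, 0.04, 0, 0, 0, 0, 0, 0.04, 0, 0, 0, 0, 0, 0.04, 0, 0, 0])

```text
clock: 39.98
ee_pos: [0.393, -0.2979, 0.1204]
tcp_rot: [0.707, 0.707, 0.0, 0.001]
contact_force: [-0.5, 0.5, 0.1]
finger_gap: 0.0884
grip_force: 0.0
```

```bash
python3 - <<'E'
import sys;sys.argv=["x","4"]
exec(open('look.py').read())
rep("sq",.55,.63,-.02,.07,.14,.18,.168)
E
```

```text
sq [590.   24.6] [54.5 55.5] 85.7 z 0.168
```

Square canister measures (590.0, 24.6) against its starting (589.4, 25.6). Good.

servo_tool(plan=[0, 0, 0, 0, 0, 0, 0, 0, 0, 0, 0, 0, 0, 0, 0, 0, 0, 0, 0, 0, 0, 0, 0, 0, 0, 0, 0, 0, 0, 0], jaw=-1, force=25)

```text
clock: 40.65
ee_pos: [0.3926, -0.2977, 0.1197]
tcp_rot: [0.707, 0.707, 0.0, 0.0]
contact_force: [-0.3, -0.1, -1.1]
finger_gap: 0.0556
grip_force: 25.0
```

servo_tool(plan=[0, 0, -0.1, 0, 0, 0, 0, 0, -0.3, 0, 0, 0, 0, 0, -0.5, 0, 0, 0, 0, 0, -0.7, 0, 0, 0, 0, 0, -0.7, 0, 0, 0])

```text
clock: 41.28
ee_pos: [0.3929, -0.2981, 0.1909]
tcp_rot: [0.708, 0.707, 0.0, 0.001]
contact_force: [0.1, -0.0, -5.6]
finger_gap: 0.0554
grip_force: 25.0
```

servo_tool(plan=[0.15, 0.12, 0, 0, 0, 0, 0.4, 0.34, 0, 0, 0, 0, 0.7, 0.6, 0, 0, 0, 0, 1, 0.86, 0, 0, 0, 0])

```text
clock: 41.78
ee_pos: [0.4783, -0.1967, 0.1885]
tcp_rot: [0.708, 0.707, -0.0, -0.001]
contact_force: [0.6, -0.2, -5.2]
finger_gap: 0.0556
grip_force: 25.0
```

servo_tool(plan=[0.3, 0.25, 0, 0, 0, 0, 0.6, 0.5, 0, 0, 0, 0, 0.85, 0.72, 0, 0, 0, 0, 1, 0.85, 0, 0, 0, 0, 1, 0.85, 0, 0, 0, 0])

```text
clock: 42.4
ee_pos: [0.5637, -0.0967, 0.189]
tcp_rot: [0.707, 0.707, -0.0, -0.001]
contact_force: [-0.2, 0.1, -5.0]
finger_gap: 0.0555
grip_force: 25.0
```

servo_tool(plan=[0.15, 0.13, 0, 0, 0, 0, 0.3, 0.26, 0, 0, 0, 0, 0.325, 0.28, 0, 0, 0, 0, 0.325, 0.28, 0.15, 0, 0, 0, 0.325, 0.28, 0.35, 0, 0, 0, 0.325, 0.28, 0.52, 0, 0, 0, 0.325, 0.28, 0.6, 0, 0, 0, 0.325, 0.28, 0.63, 0, 0, 0])

```text
clock: 43.4
ee_pos: [0.5914, -0.0654, 0.126]
tcp_rot: [0.707, 0.707, -0.0, -0.0]
contact_force: [0.0, -1.5, -5.1]
finger_gap: 0.0553
grip_force: 25.0
```

servo_tool(plan=[0, 0, 0.01, 0, 0, 0, 0, 0, 0.02, 0, 0, 0, 0, 0, 0.025, 0, 0, 0, 0, 0, 0.025, 0, 0, 0])

```text
clock: 43.9
ee_pos: [0.5918, -0.0654, 0.1244]
tcp_rot: [0.707, 0.707, 0.0, 0.0]
contact_force: [-0.2, 0.1, -6.2]
finger_gap: 0.0553
grip_force: 25.0
```

servo_tool(plan=[0, 0, 0.005, 0, 0, 0, 0, 0, 0.01, 0, 0, 0, 0, 0, 0.015, 0, 0, 0, 0, 0, 0.015, 0, 0, 0])

```text
clock: 44.4
ee_pos: [0.5921, -0.0654, 0.1237]
tcp_rot: [0.707, 0.707, 0.0, 0.0]
contact_force: [-2.1, -0.4, 4.7]
finger_gap: 0.0556
grip_force: 25.0
```

servo_tool(plan=[0, 0, 0, 0, 0, 0, 0, 0, 0, 0, 0, 0, 0, 0, 0, 0, 0, 0, 0, 0, 0, 0, 0, 0], jaw=1)

```text
clock: 44.9
ee_pos: [0.5917, -0.0653, 0.1226]
tcp_rot: [0.707, 0.707, 0.0, -0.0]
contact_force: [-0.4, -0.1, -0.8]
finger_gap: 0.088
grip_force: 0.0
```

servo_tool(plan=[0, 0, -0.2, 0, 0, 0, 0, 0, -0.6, 0, 0, 0, 0, 0, -1, 0, 0, 0, 0, 0, -1, 0, 0, 0])

```text
clock: 45.4
ee_pos: [0.5941, -0.0652, 0.2274]
tcp_rot: [0.707, 0.707, 0.002, 0.003]
contact_force: [0.1, -0.5, -0.7]
finger_gap: 0.0883
grip_force: 0.0
```

servo_tool(plan=[-1, -0.8, 0, 0, 0, 0, -1, -0.8, 0, 0, 0, 0, -1, -0.8, 0, 0, 0, 0, -1, -0.8, 0, 0, 0, 0])

```text
clock: 45.9
ee_pos: [0.5116, -0.1651, 0.2228]
tcp_rot: [0.708, 0.707, 0.0, -0.0]
contact_force: [-0.0, 0.8, -0.3]
finger_gap: 0.088
grip_force: 0.0
```

servo_tool(plan=[-1, -0.5, 0, 0, 0, 0, -1, -0.5, 0, 0, 0, 0, -1, -0.5, 0, 0, 0, 0, -1, -0.5, 0, 0, 0, 0, -1, -0.5, 0, 0, 0, 0])

```text
clock: 46.52
ee_pos: [0.4628, -0.263, 0.2228]
tcp_rot: [0.706, 0.708, 0.001, -0.0]
contact_force: [-0.5, 0.1, 0.5]
finger_gap: 0.088
grip_force: 0.0
```

```bash
python3 - <<'E'
import sys;sys.argv=["x","5"]
exec(open('look.py').read())
rep("can",.55,.63,-.12,.07,.14,.18,.168)
rep("small",.62,.72,-.13,.1,.06,.11,.08)
rep("board",.38,.6,.24,.4,.06,.095,.08)
E
```

```text
can [590.6 -61.5] [53.8 53.6] 0.2 z 0.168
can [590.1  24.8] [54.9 55.5] 85.5 z 0.168
small [650.7 -14.2] [45.  44.8] 0.9 z 0.076
small [668.5  61.3] [35.6 30.7] 0.9 z 0.089
small [671.  -94.1] [40.5 40. ] 0.3 z 0.092
board [431.1 303.9] [46.2 47.2] 46.5 z 0.08
```

View pics/top5.png

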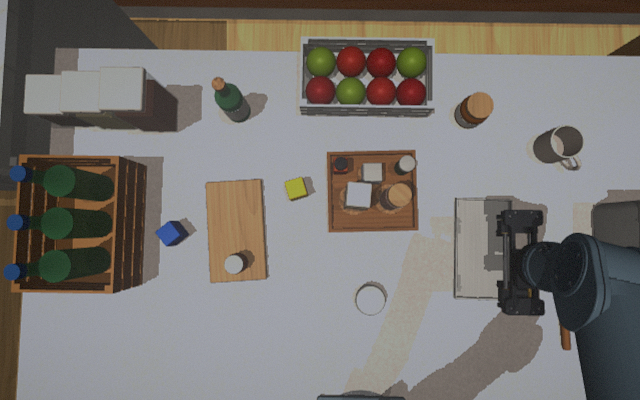

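The final top view shows the tin at (373,172) on the back spot. The canisters are back at (358,195) and (399,197), the jar is on the board at (235,263), and the spice bottles haven't moved. Handing in.

```bash
python3 -c "
from station import arm
print(arm.close_job())"
```

```text
the job is handed in; nothing more can be done
None
```

I handed the job in at about 47 s of the 144 s, but the judge returned no verdict: by my camera measurements the tin is on the rack's back spot, the jar is on the board, both canisters are back within about 2 mm of where they stood, and the spice bottles are in place.

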